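# Unstack the repeater parts, mount, stand and case them

## Robot

A 6-joint arm with a two-finger parallel gripper is mounted at the origin on the work surface. World frame = base frame: x ahead of the robot, y to its left, z up, the work surface at z = 0. Lengths are in mm, angles in rad, forces in N, time in s.
With the tool pointing down it reaches from about 350 to 775 mm from the base axis. Payload 7.3 kg.
Tool frame: the origin (TCP) lies at the very end of the fingers, on their centre line; the grasp point (between the pads) lies 19 mm behind it; z points along the fingers, y is the line along which they close (so a half turn about z gives the same grasp; the last joint's range is limited). The gripper opens to 92 mm and grips with 3 to 60 N. Pads are 19 mm wide; open, the fingers measure 130 mm over their backs; the gripper's body (75 mm by 190 mm) begins 47 mm behind the grasp point.
Start: joints at [-1.448, 0.342, 1.524, -0, 1.275, -0.146], TCP at [139.449, -506.161, 226.741] pointing down, gripper open.
Joint ranges: [-2.53, 2.53], [-0.77, 2.02], [0.04, 2.7], [-1, 4.14], [0.28, 2.66], [-3.11, 3.11]. Speed limits (rad/s): [2.57, 2.57, 3.14, 3.14, 3.14, 3.14].

## Interface

Orientations are given as [roll, pitch, yaw] about the fixed x, y, z axes, in that order (R = Rz(yaw) Ry(pitch) Rx(roll)).
In Python, from plant import * gives the robot as it stands.
- The arm moves only by the tool arm_command, never from a script. Its arguments are lists of equal length, an entry for each row: "gripper": the finger opening in mm, from 0 to 91.8; "dp": the shift along the tool's x, y, z in units of 25 mm (1.0 is 25 mm), a list of three; "twist": the turn about the tool's z in units of 5 degrees (1.0 is 5 degrees). A call has exactly 5 rows; each row shifts and turns the commanded pose from where the row before left it, along the tool's axes as they then stand; what a row does not reach is not made up. A row lasts 1/8 s, in which the tool goes at most 62.5 mm and 10.7 degrees, less where a joint would pass 70% of its speed; a pose out of reach is approached as far as the arm can. A call is refused whole if a number of a shift passes 1 or a number of a turn 1, either way. A call with a gripper value outside its range is refused whole. The fingers move at their own pace and stop on an object; the grip force is fixed at half the most. Time passes only in rows, so rows that do not move let the fingers close, or fill a call up. It gives the time, the measured TCP pose, the force, the opening and the grip force at its end, in the units of the state.
- get_obs(): the state, without advancing time (a new reading comes with each control period).
- capture(name): name is "scene" or "top" or "wrist"; returns the picture (384x512x3 uint8, red, green, blue); there is no depth.
- get_calibration(name): a dict with "mtx" (3x3 intrinsics, pixels), "dist_coeffs" ([k1, k2, p1, p2, k3] as OpenCV has them; the pictures are not rectified), "position" and "attitude" of the camera in the world; the wrist camera has in their place "mount" (4x4, takes a point from camera to tool coordinates, whose origin is the TCP and whose axes are the flange's). Camera axes: x right, y down, z forward; pixel columns grow to the right and rows downward; lengths in mm; the calibration is good to about 2 mm. A picture is of the moment at which its call begins: read the wrist's pose just before it. get_calibration takes no time and is no camera call.
- close_job(): hands the job in; it is judged then, once.
The state is a dict: "time": time; "joint_positions": joint angles; "dq": joint speeds; "tau": joint torques, N m; "tool_pos": TCP position; "tcp_rot": TCP orientation; "contact_force": force on the tool from outside, world axes, zero at the start; "moment": the same for the moment, N m; "grip_width": finger opening in mm; "finger_force": force on a finger pad.
Only numpy, scipy, OpenCV 4.12 (cv2) and the standard library are available. Lean on these libraries where they do the work, as an engineer would, in place of code of your own. Each camera call takes 0.05 s, during which the arm holds its last target. There are 200 camera calls.

## Task

Take the stack of repeater parts apart: stand the white can upright in the middle of the round red coaster, pack the brass-coloured filter block flat in the blue case and close the case with its blue lid, and set the black finned amplifier squarely in the middle of the aluminium plate, lined up with it. Set each thing down rather than dropping it, do not tip the can over, and leave the mug, the screwdriver and the yellow meter where they are.

Things in the scene. Friction and masses are not known exactly. Their poses are not given: they have to be found in the camera images.
- can_c (a point): White cylindrical cavity can, diameter 38, height 60, with a steel stud (diameter 8, 8 high) on top; stands upright on the filter block at the start. The point is its centre, 30 above its underside; z is its axis, up. About 0.15 kg. (Lengths in mm.)
- filter_c (a point): Brass-coloured filter block, 76 long (its x) by 40 wide (its y) by 48 high; lies on the amplifier at the start, under the can. The point is its centre, 24 above its underside. About 0.3 kg. (Lengths in mm.)
- amp_c (a point): Black finned amplifier (heat sink), 180 long (its x) by 58 wide (its y) by 50 high, flat sides, fins along its length; the bottom of the stack, on the bench. The point is its centre, 25 above its underside. About 0.7 kg. (Lengths in mm.)
- lid_grip (a point): Loose blue lid lying flat on the bench: plate 126 (its x) by 148 (its y), 6 thick, flat underside without lip, with an upright yellow grip bar in its middle, 56 long (along x), 16 wide (along y), rising 34 above the plate. The point is on the bar, above the lid's centre, 28 above the underside and 12 below the bar's top. About 0.18 kg. (Lengths in mm.)
- case: Open blue case fixed to the bench, outside 110 (its x) by 132 (its y) by 64 high, walls and floor 5 thick, so 100 by 122 inside and 59 deep. Origin at the centre of its underside. The filter block (76 along the case's x) goes flat inside, then the lid rests flat on the rim, long side along the case's long side, overhanging 8 all round. (Lengths in mm.)
- plate_top (a point): Aluminium mounting plate fixed to the bench, 210 (its x) by 88 (its y) by 6 thick, brass screws at its corners. The point is the centre of its top face. The amplifier's place, length along the plate's length, either way round. (Lengths in mm.)
- coaster_top (a point): Round red coaster with a black centre, fixed to the bench, diameter 84, 6 thick. The point is the centre of its top face. The can's place. (Lengths in mm.)
- mug: White mug, diameter 80, 90 high, beyond the work; bystander. Origin at the centre of its underside. (Lengths in mm.)
- screwdriver: Red-handled screwdriver, about 200 mm long, lying beyond the work; bystander. Origin on its underside.
- meter: Yellow hand meter, 150 by 80 by 36, lying beyond the work; bystander. Origin at the centre of its underside. (Lengths in mm.)

How it is judged (in metres and radians):
At the end, for the whole second after the job is handed in: Can upright on the coaster, within 15 mm of its centre; filter block flat on the case floor, within 45 mm of its centre; lid flat on the case rim, within 12 mm and 0.12 rad; amplifier flat on the plate, within 15 mm and 0.12 rad, either way round; all released, at rest (horizontal distance between can_c and coaster_top below 0.015 m and angle between each of can_c, filter_c, amp_c's own z axis and vertical below 0.08 rad and z of can_c in the frame of coaster_top between 0.026 and 0.034 m and horizontal distance between filter_c and case below 0.045 m and z of filter_c in the frame of case between 0.025 and 0.033 m and horizontal distance between lid_grip and case below 0.012 m and angle between the x axis of lid_grip and the x axis of case, either way round below 0.12 rad and angle between lid_grip's own z axis and vertical below 0.04 rad and z of lid_grip in the frame of case between 0.089 and 0.095 m and horizontal distance between amp_c and plate_top below 0.015 m and angle between the x axis of amp_c and the x axis of plate_top, either way round below 0.12 rad and z of amp_c in the frame of plate_top between 0.021 and 0.029 m and linear speed of each of can, filter, amp, lid below 0.02 m/s); the robot touches nothing.
It fails at once if a bystander (mug, screwdriver or meter) is moved more than 30 mm (distance of any of mug, screwdriver, meter from where it was at the start of the episode above 0.03 m).
It fails at once if the can is tipped more than 0.7 rad (angle between can_c's own z axis and vertical above 0.7 rad).
It fails at once if a part is dropped: let go more than about 25 mm above where it lands ((linear speed of can above 0.7 m/s and contact force between the fingers and can below 0.05 N) or (linear speed of filter above 0.7 m/s and contact force between the fingers and filter below 0.05 N) or (linear speed of amp above 0.7 m/s and contact force between the fingers and amp below 0.05 N) or (linear speed of lid above 0.7 m/s and contact force between the fingers and lid below 0.05 N)).
It also fails if it takes over 131 s, if anything falls off the work surface, if the arm or the gripper's body presses on something with over 40 N, if the wrist force passes 120 N, or if a joint passes its speed limit or range.

## Working session

There is one attempt and no reset: what is moved stays moved. The work goes in short steps, Python scripts to look and compute and a tool call to move; the robot and the scene stay as the last step left them, time stands still between calls to the robot, and variables do not carry over. Pictures are saved under pics/ and viewed, at most 14 in all, crops included, and the job is handed in when it is done.

Besides the shell and the picture viewer there is one more tool, called as name(argument=value, ...) on one line, values as JSON. arm_command: Moves the arm, as the interface text tells. Its arguments: {"type":"object","properties":{"gripper":{"type":"array"},"dp":{"type":"array"},"twist":{"type":"array"}},"required":["gripper","dp","twist"]}

```bash
ls; mkdir -p pics
python3 - <<'E'
from plant import *
import cv2
o=get_obs();print({k:o[k] for k in('time','tool_pos','tcp_rot','grip_width','joint_positions')})
for n in('scene','top'):
    cv2.imwrite(f'pics/{n}0.png',cv2.resize(capture(n)[:,:,::-1],(800,600),interpolation=cv2.INTER_CUBIC))
    print(n,get_calibration(n))
print(get_calibration('wrist'))
E
```

```text
pics
{'time': 0.0, 'tool_pos': array([ 139.38385524, -505.72522797,  226.04267404]), 'tcp_rot': array([-3.14002813e+00, -2.09365479e-04,  2.68747424e-01]), 'grip_width': 91.67762328749741, 'joint_positions': array([-1.44800860e+00,  3.42725269e-01,  1.52501984e+00, -2.13323288e-05,
        1.27542589e+00, -1.45953632e-01])}
scene {'mtx': array([[359.47886659,   0.        , 257.17895344],
       [  0.        , 359.47886659, 196.4816688 ],
       [  0.        ,   0.        ,   1.        ]]), 'dist_coeffs': array([-0.05224985,  0.        ,  0.        ,  0.        ,  0.        ]), 'position': array([1251.80038776,  305.93187864,  640.91189476]), 'attitude': array([-2.23551366,  0.01106761,  2.03102106])}
top {'mtx': array([[370.04677513,   0.        , 251.39439287],
       [  0.        , 370.04677513, 197.79333548],
       [  0.        ,   0.        ,   1.        ]]), 'dist_coeffs': array([0.00759678, 0.        , 0.        , 0.        , 0.        ]), 'position': array([ 521.15043987,    4.50618753, 1039.27806906]), 'attitude': array([-3.030285  , -0.02283428, -1.55063808])}
{'mtx': array([[327.39053966,   0.        , 257.07772695],
       [  0.        , 327.39053966, 193.10991757],
       [  0.        ,   0.        ,   1.        ]]), 'dist_coeffs': array([-0.0685436,  0.       ,  0.       ,  0.       ,  0.       ]), 'mount': array([[ 8.49550905e-04, -9.68560415e-01, -2.48777010e-01,
         6.49026197e+01],
       [ 9.99999430e-01,  9.83864067e-04, -4.15558366e-04,
         2.44350740e-01],
       [ 6.47256145e-04, -2.48776515e-01,  9.68560698e-01,
        -1.59318163e+02],
       [ 0.00000000e+00,  0.00000000e+00,  0.00000000e+00,
         1.00000000e+00]])}
```

View pics/top0.png

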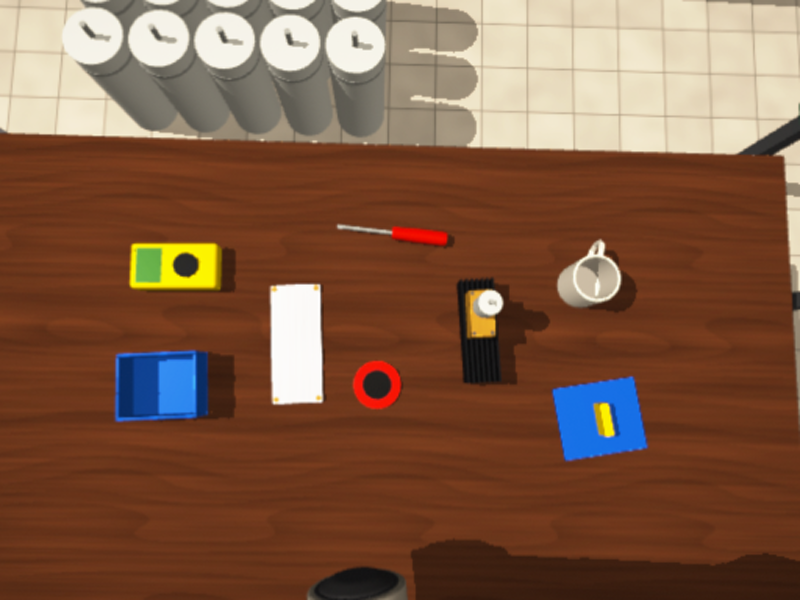

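View pics/scene0.png

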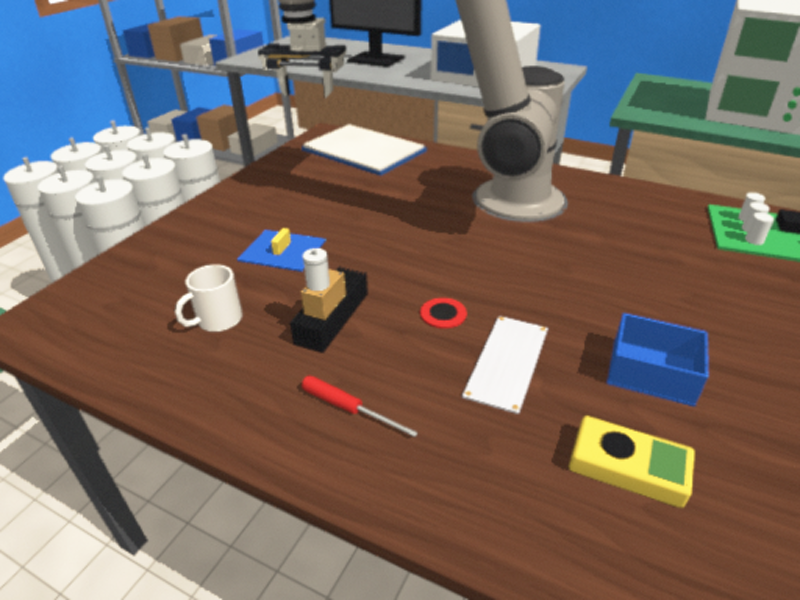

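The top view shows the case, plate, coaster, stack, and lid from left to right, with the bystanders above them. I'll enlarge it for corner reading.

```bash
cat > h.py <<'E'
import numpy as np, cv2
from scipy.spatial.transform import Rotation as R
from plant import *
def campose(n,o=None):
    c=get_calibration(n)
    if n!='wrist': return c,R.from_euler('xyz',c['attitude']).as_matrix(),np.array(c['position'])
    o=o or get_obs(); Rt=R.from_euler('xyz',o['tcp_rot']).as_matrix(); m=c['mount']
    return c,Rt@m[:3,:3],Rt@m[:3,3]+o['tool_pos']
def ray(n,px,z,o=None):
    "world points at heights z for native pixels px"
    c,A,p=campose(n,o); px=np.array(px,float).reshape(-1,1,2)
    u=cv2.undistortPoints(px,c['mtx'],c['dist_coeffs'])[:,0]
    d=np.c_[u,np.ones(len(u))]@A.T
    return p+d*((np.broadcast_to(z,len(u))-p[2])/d[:,2])[:,None]
def crop(im,name,x0,y0,w,h,s):
    cv2.imwrite('pics/'+name,cv2.resize(im[y0:y0+h,x0:x0+w,::-1],None,fx=s,fy=s,interpolation=cv2.INTER_CUBIC))
def rect(P):
    "centre and long axis angle (deg) of 4 corners in order"
    P=np.array(P)[:,:2]; e=[P[1]-P[0]+P[2]-P[3],P[3]-P[0]+P[2]-P[1]]
    L=[np.linalg.norm(v)/2 for v in e]; v=e[int(np.argmax(L))]
    return P.mean(0).round(1),np.round(L,1),round(np.degrees(np.arctan2(v[1],v[0]))%180,1)
E
python3 - <<'E'
from h import *
im=capture('top'); cv2.imwrite('pics/topraw.png',im[:,:,::-1])
crop(im,'tl.png',65,170,200,110,4); crop(im,'tr.png',270,150,150,150,4)
E
```

```text
(no output)
```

View pics/tl.png

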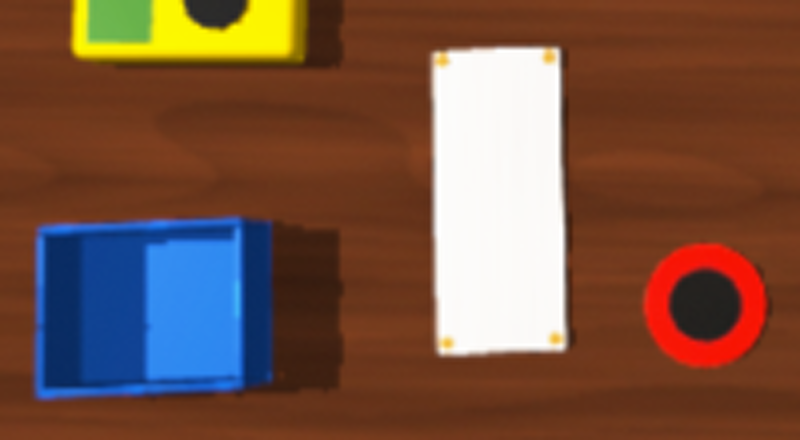

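View pics/tr.png

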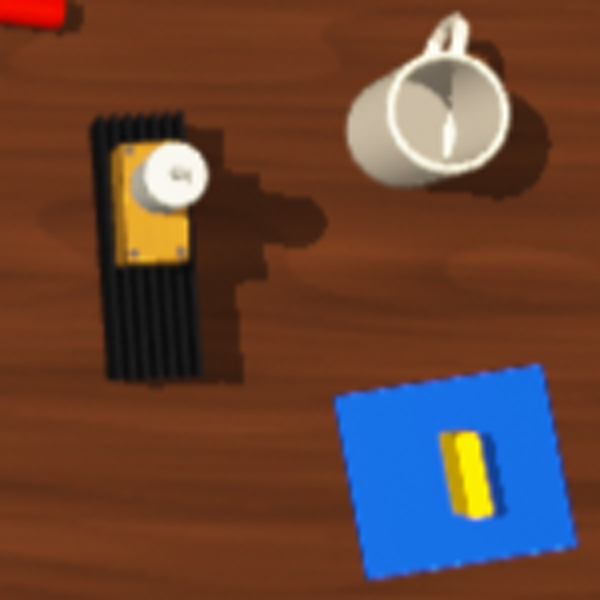

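```bash
cat > m.py <<'E'
from h import *
def L(p,o): return (np.array(p)+.5)/4-.5+o
l=(65,170); r=(270,150)
T=lambda p,o,z: ray('top',L(p,o),z)
print('case',rect(T([(38,228),(243,217),(243,387),(38,398)],l,64)))
print('plate',rect(T([(432,52),(560,47),(567,349),(438,355)],l,6)))
print('coaster',T([(706,305),(644,305),(768,305)],l,6).round(1))
print('amp',rect(T([(99,117),(184,113),(200,376),(115,380)],r,50)))
print('filt',rect(T([(121,143),(185,143),(190,263),(127,265)],r,98)))
print('can',T([(176,174),(143,174),(209,174)],r,158).round(1))
print('lid',rect(T([(335,397),(543,364),(577,546),(369,580)],r,6)))
print('bar',rect(T([(458,432),(481,431),(494,517),(467,519)],r,40)))
print('mug',T([(448,113)],r,90).round(), 'meter',T([(73,55),(303,60)],l,30).round())
E
python3 m.py
```

```text
case (array([495.3, 374. ]), array([130.9, 109.1]), np.float64(94.2))
plate (array([572.8, 154.3]), array([ 89. , 210.3]), np.float64(3.5))
coaster [[502.6   9.    6. ]
 [501.7  51.8   6. ]
 [503.4 -34.    6. ]]
amp (array([ 600.1, -166. ]), array([ 57.4, 177.3]), np.float64(3.7))
filt (array([ 623.3, -161.7]), array([40.9, 78.1]), np.float64(2.8))
can [[ 634.8 -163.3  158. ]
 [ 634.3 -143.4  158. ]
 [ 635.2 -183.3  158. ]]
lid (array([ 451.4, -387.2]), array([147.7, 125.9]), np.float64(100.0))
bar (array([ 451.6, -387. ]), array([16.9, 57.3]), np.float64(6.2))
mug [[ 688. -355.   90.]] meter [[664. 444.  30.]
 [664. 288.  30.]]
```

Sizes match those given, so I can start moving. I'll turn and travel to a point above the can.

arm_command(gripper=[91, 91, 91, 91, 91], dp=[[0, 0, 0], [0, 0, 0], [0.5, -0.3, 0], [1, -0.6, 0], [1, -0.6, 0]], twist=[1, 1, 0.3, 0, 0])

```text
time: 0.78
tool_pos: [199.5, -463.6, 226.4]
tcp_rot: [-3.141, 0.0, 0.067]
contact_force: [-0.1, 0.7, -0.8]
grip_width: 91.0
finger_force: 0.0
```

arm_command(gripper=[91, 91, 91, 91, 91], dp=[[1, -0.6, 0], [1, -0.6, 0], [1, -0.6, 0], [1, -0.6, 0], [1, -0.6, 0]], twist=[0, 0, 0, 0, 0])

```text
time: 1.4
tool_pos: [319.3, -380.1, 226.5]
tcp_rot: [-3.141, 0.0, 0.068]
contact_force: [-0.3, -0.6, -0.1]
grip_width: 91.0
finger_force: 0.0
```

arm_command(gripper=[91, 91, 91, 91, 91], dp=[[1, -0.6, 0], [1, -0.6, 0], [1, -0.6, 0], [1, -0.6, 0], [1, -0.6, 0]], twist=[0, 0, 0, 0, 0])

```text
time: 2.02
tool_pos: [438.9, -296.8, 226.4]
tcp_rot: [-3.141, 0.0, 0.068]
contact_force: [0.1, 0.3, 0.5]
grip_width: 90.9
finger_force: 0.0
```

arm_command(gripper=[91, 91, 91, 91, 91], dp=[[1, -0.6, 0], [1, -0.6, 0], [1, -0.6, 0], [0.7, -0.4, 0], [0.3, -0.2, 0]], twist=[0, 0, 0, 0, 0])

```text
time: 2.65
tool_pos: [534.5, -230.3, 226.4]
tcp_rot: [-3.141, 0.001, 0.069]
contact_force: [-0.9, 0.2, 1.0]
grip_width: 90.9
finger_force: 0.0
```

```bash
cat > go.py <<'E'
# usage: go.py x y z yawdeg -> remaining turn and shift in move units (shift in axes after the turn)
import sys; from h import *
o=get_obs(); x,y,z,yaw=map(float,sys.argv[1:5]); r=o['tcp_rot']
A=R.from_euler('xyz',[np.pi,0,np.radians(yaw)]).as_matrix()
print('t',round(o['time'],2),'pos',o['tool_pos'].round(1),'rpy',np.degrees(r).round(2),'w',round(o['grip_width'],1),'f',np.round(o['finger_force'],1),'F',np.round(o['contact_force'],1))
print('twist',round((np.degrees(r[2])-yaw)/5,2),'dp',(A.T@(np.array([x,y,z])-o['tool_pos'])/25).round(2))
E
python3 go.py 635 -163 119 4
python3 - <<'E'
from h import *
print(get_obs()['tool_pos'])
cv2.imwrite('pics/w1.png',capture('wrist')[:,:,::-1])
E
```

```text
t 2.65 pos [ 534.5 -230.3  226.4] rpy [-1.7999e+02  3.0000e-02  3.9500e+00] w 90.9 f 0.0 F [-0.9  0.2  1. ]
twist -0.01 dp [ 4.2 -2.4  4.3]
[ 534.48603897 -230.29674993  226.37874974]
```

View pics/w1.png

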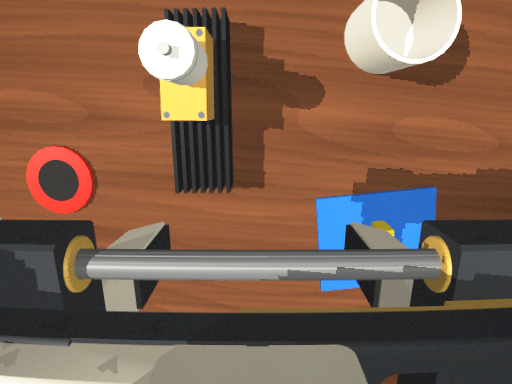

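The wrist view shows the can's top disc at (168,50), the stud at (166,47), the coaster at (59,180), and the filter's top corners at (214,28), (211,121) and (161,121).

```bash
python3 - <<'E'
from h import *
print(ray('wrist',[(168,50),(166,47),(59,180),(214,28),(211,121),(161,121)],[158,166,6,98,98,98]).round(1))
E
python3 go.py 635 -163 226 4
```

```text
[[ 634.  -164.8  158. ]
 [ 634.6 -165.7  166. ]
 [ 501.8    9.3    6. ]
 [ 662.4 -186.1   98. ]
 [ 587.2 -186.8   98. ]
 [ 584.4 -143.4   98. ]]
t 2.7 pos [ 534.8 -230.   226.4] rpy [-179.98    0.      3.95] w 90.7 f 0.0 F [ 0.8  1.2 -0.4]
twist -0.01 dp [ 4.19 -2.39  0.02]
```

arm_command(gripper=[91, 91, 91, 91, 91], dp=[[1, -0.6, 0], [1, -0.6, 0], [1, -0.6, 0], [0.8, -0.4, 0], [0.4, -0.13, 0.3]], twist=[0, 0, 0, 0, 0])

```text
time: 3.32
tool_pos: [635.3, -165.7, 219.3]
tcp_rot: [3.141, -0.001, 0.068]
contact_force: [0.2, -0.7, 0.0]
grip_width: 90.7
finger_force: 0.0
```

arm_command(gripper=[91, 91, 91, 91, 91], dp=[[0, 0, 0.8], [0, 0, 0.9], [0, 0, 0.9], [0, 0, 0.8], [0, 0, 0.4]], twist=[0, 0, 0, 0, 0])

```text
time: 3.95
tool_pos: [633.5, -166.2, 122.6]
tcp_rot: [-3.141, 0.003, 0.067]
contact_force: [-0.7, -0.3, 0.7]
grip_width: 90.9
finger_force: 0.0
```

arm_command(gripper=[91, 91, 70, 50, 30], dp=[[0, 0, 0.15], [0, 0, 0], [0, 0, 0], [0, 0, 0], [0, 0, 0]], twist=[0, 0, 0, 0, 0])

```text
time: 4.58
tool_pos: [634.8, -165.6, 120.8]
tcp_rot: [3.141, -0.0, 0.068]
contact_force: [-0.1, -0.1, -0.2]
grip_width: 65.7
finger_force: 0.0
```

arm_command(gripper=[30, 30, 30, 30, 30], dp=[[0, 0, 0], [0, 0, 0], [0, 0, 0], [0, 0, 0], [0, 0, 0]], twist=[0, 0, 0, 0, 0])

```text
time: 5.2
tool_pos: [634.7, -165.5, 120.5]
tcp_rot: [-3.142, 0.0, 0.068]
contact_force: [-0.4, 0.5, 0.3]
grip_width: 37.5
finger_force: 30.0
```

arm_command(gripper=[30, 30, 30, 30, 30], dp=[[0, 0, -0.4], [0, 0, -0.6], [-0.2, -0.3, -0.4], [-0.5, -0.7, 0], [-0.7, -1, 0]], twist=[0, 0, 0, 0, 0])

```text
time: 5.82
tool_pos: [596.0, -117.7, 156.3]
tcp_rot: [3.141, -0.001, 0.067]
contact_force: [-0.3, 0.6, -1.3]
grip_width: 37.5
finger_force: 30.0
```

arm_command(gripper=[30, 30, 30, 30, 30], dp=[[-0.7, -1, 0], [-0.7, -1, 0], [-0.7, -1, 0], [-0.6, -1, 0.3], [-0.4, -0.8, 0.6]], twist=[0, 0, 0, 0, 0])

```text
time: 6.45
tool_pos: [510.4, -2.5, 134.2]
tcp_rot: [3.141, -0.002, 0.069]
contact_force: [-0.1, -0.5, -0.9]
grip_width: 37.3
finger_force: 30.0
```

arm_command(gripper=[30, 30, 30, 30, 30], dp=[[-0.2, -0.4, 0.8], [-0.1, -0.1, 0.8], [0, 0, 0.8], [0, 0, 0.6], [0, 0, 0.4]], twist=[0, 0, 0, 0, 0])

```text
time: 7.08
tool_pos: [502.6, 8.4, 47.7]
tcp_rot: [3.141, -0.0, 0.068]
contact_force: [-0.3, 0.3, -2.0]
grip_width: 37.5
finger_force: 30.0
```

```bash
python3 go.py 502.2 9.2 28.5 3.9
```

```text
t 7.08 pos [502.6   8.4  47.7] rpy [ 1.7999e+02 -1.0000e-02  3.9000e+00] w 37.5 f 30.0 F [-0.3  0.3 -2. ]
twist 0.0 dp [-0.01 -0.03  0.77]
```

arm_command(gripper=[30, 30, 30, 30, 30], dp=[[0, 0, 0.3], [0, 0, 0.2], [0, 0, 0.15], [0, 0, 0.1], [0, 0, 0]], twist=[0, 0, 0, 0, 0])

```text
time: 7.7
tool_pos: [502.6, 8.3, 29.2]
tcp_rot: [3.142, 0.0, 0.068]
contact_force: [0.6, 0.4, -1.1]
grip_width: 37.7
finger_force: 30.0
```

arm_command(gripper=[30, 30, 45, 45, 60], dp=[[0, 0, 0], [0, 0, 0], [0, 0, 0], [0, 0, 0], [0, 0, 0]], twist=[0, 0, 0, 0, 0])

```text
time: 8.32
tool_pos: [502.7, 8.3, 29.3]
tcp_rot: [3.141, -0.0, 0.068]
contact_force: [-0.3, -1.1, 0.8]
grip_width: 50.9
finger_force: 0.0
```

arm_command(gripper=[80, 91, 91, 91, 91], dp=[[0, 0, 0], [0, 0, -0.2], [0, 0, -0.6], [0, 0, -1], [0, 0, -1]], twist=[0, 0, 0, 0, 0])

```text
time: 8.95
tool_pos: [502.8, 8.3, 100.9]
tcp_rot: [3.141, -0.001, 0.068]
contact_force: [0.5, -0.9, -0.3]
grip_width: 90.5
finger_force: 0.0
```

arm_command(gripper=[91, 91, 91, 91, 91], dp=[[0, 0, -1], [0, 0, -0.8], [0.3, 0.4, -0.4], [0.7, 1, 0], [0.7, 1, 0]], twist=[0, 0, 0, 0, 0])

```text
time: 9.57
tool_pos: [550.0, -49.8, 154.7]
tcp_rot: [3.141, -0.001, 0.068]
contact_force: [0.1, 0.5, -1.0]
grip_width: 91.0
finger_force: 0.0
```

```bash
python3 go.py 623 -163.5 64 3.2;python3 - <<'E'
from h import *
im=capture('top'); crop(im,'t2.png',200,160,140,120,5)
E
```

```text
t 9.57 pos [550.  -49.8 154.7] rpy [ 1.7998e+02 -4.0000e-02  3.9200e+00] w 91.0 f 0.0 F [ 0.1  0.5 -1. ]
twist 0.14 dp [2.66 4.7  3.63]
```

View pics/t2.png

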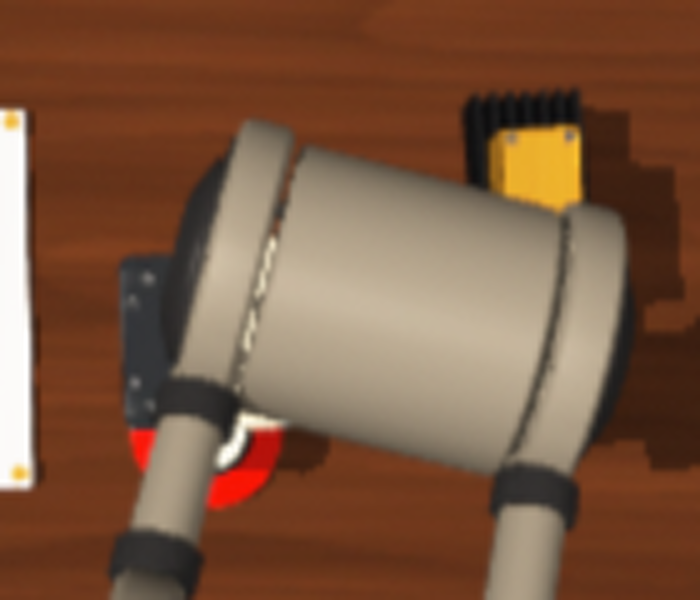

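arm_command(gripper=[91, 91, 91, 91, 91], dp=[[0.6, 1, 0], [0.6, 1, 0], [0.6, 1, 0], [0.5, 1, 0], [0.3, 0.6, 0]], twist=[0.1, 0, 0, 0, 0])

```text
time: 10.25
tool_pos: [621.5, -161.3, 153.9]
tcp_rot: [3.141, 0.0, 0.058]
contact_force: [-0.3, -0.1, 0.8]
grip_width: 90.7
finger_force: 0.0
```

arm_command(gripper=[91, 91, 91, 91, 91], dp=[[0, 0, 0.4], [0, 0, 0.8], [0, 0, 0.3], [0, 0, 0], [0, 0, 0]], twist=[0, 0, 0, 0, 0])

```text
time: 10.88
tool_pos: [621.3, -159.3, 117.4]
tcp_rot: [3.141, -0.001, 0.06]
contact_force: [1.0, 0.0, -0.5]
grip_width: 91.1
finger_force: 0.0
```

```bash
python3 go.py 623 -163.5 64 3.4;python3 - <<'E'
from h import *
print(get_obs()['tool_pos'])
cv2.imwrite('pics/w2.png',capture('wrist')[:,:,::-1])
E
```

```text
t 10.88 pos [ 621.3 -159.3  117.4] rpy [ 1.7997e+02 -6.0000e-02  3.4200e+00] w 91.1 f 0.0 F [ 1.   0.  -0.5]
twist 0.0 dp [0.06 0.17 2.14]
[ 621.32110506 -159.33990761  117.42495956]
```

View pics/w2.png

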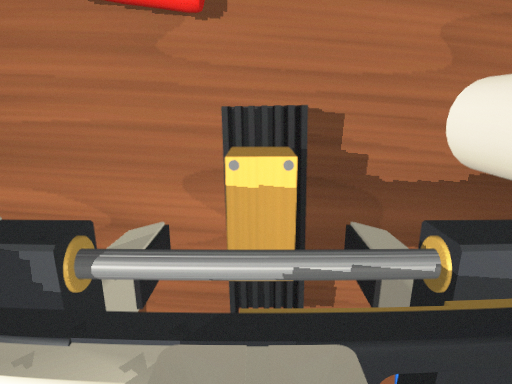

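Fingers straddle the block, whose top runs from column 227 to 297 and is square to the tool. I'll go down and grip.

arm_command(gripper=[91, 91, 91, 91, 91], dp=[[0, 0.12, 0.4], [0.05, 0, 0.6], [0, 0, 0.6], [0, 0, 0.4], [0, 0, 0.1]], twist=[0, 0, 0, 0, 0])

```text
time: 11.55
tool_pos: [621.9, -162.2, 62.9]
tcp_rot: [-3.141, 0.002, 0.059]
contact_force: [-0.1, 0.1, 0.8]
grip_width: 91.0
finger_force: 0.0
```

arm_command(gripper=[75, 60, 50, 32, 32], dp=[[0, 0, 0], [0, 0, 0], [0, 0, 0], [0, 0, 0], [0, 0, 0]], twist=[0, 0, 0, 0, 0])

```text
time: 12.18
tool_pos: [622.5, -162.4, 64.3]
tcp_rot: [3.141, -0.0, 0.059]
contact_force: [-0.3, 0.8, 0.4]
grip_width: 45.4
finger_force: 0.0
```

arm_command(gripper=[32, 32, 32, 32, 32], dp=[[0, 0, 0], [0, 0, 0], [0, 0, 0], [0, 0, 0], [0, 0, 0]], twist=[0, 0, 0, 0, 0])

```text
time: 12.8
tool_pos: [622.4, -162.3, 64.3]
tcp_rot: [-3.142, -0.0, 0.059]
contact_force: [-0.2, 2.4, 1.7]
grip_width: 40.2
finger_force: 30.0
```

```bash
python3 go.py 495.3 374 20 4.2
```

```text
t 12.8 pos [ 622.4 -162.3   64.3] rpy [-180.    -0.     3.4] w 40.2 f 30.0 F [-0.2  2.4  1.7]
twist -0.16 dp [ -3.5  -21.77   1.77]
```

arm_command(gripper=[32, 32, 32, 32, 32], dp=[[0, 0, -0.4], [0, 0, -0.8], [0, 0, -1], [0, -0.4, -1], [0, -0.8, -0.8]], twist=[0, 0, 0, 0, -0.16])

```text
time: 13.42
tool_pos: [620.6, -132.7, 165.3]
tcp_rot: [3.141, -0.0, 0.073]
contact_force: [0.5, -0.3, -3.5]
grip_width: 40.0
finger_force: 30.0
```

arm_command(gripper=[32, 32, 32, 32, 32], dp=[[0, -1, 0], [0, -1, 0], [0, -1, 0], [0, -1, 0], [0, -1, 0]], twist=[0, 0, 0, 0, 0])

```text
time: 14.05
tool_pos: [610.2, -5.2, 162.8]
tcp_rot: [-3.141, 0.003, 0.074]
contact_force: [-0.4, -0.2, -3.1]
grip_width: 40.1
finger_force: 30.0
```

arm_command(gripper=[32, 32, 32, 32, 32], dp=[[0, -1, 0], [0, -1, 0], [0, -1, 0], [0, -1, 0], [0, -1, 0]], twist=[0, 0, 0, 0, 0])

```text
time: 14.68
tool_pos: [600.8, 119.2, 162.8]
tcp_rot: [-3.141, 0.003, 0.075]
contact_force: [0.6, -0.2, -4.4]
grip_width: 40.0
finger_force: 30.0
```

arm_command(gripper=[32, 32, 32, 32, 32], dp=[[-0.4, -1, 0], [-0.4, -1, 0], [-0.4, -1, 0], [-0.4, -1, 0], [-0.4, -1, 0]], twist=[0, 0, 0, 0, 0])

```text
time: 15.3
tool_pos: [541.1, 239.7, 162.8]
tcp_rot: [3.141, 0.003, 0.074]
contact_force: [0.2, -0.5, -3.5]
grip_width: 39.6
finger_force: 30.0
```

arm_command(gripper=[32, 32, 32, 32, 32], dp=[[-0.4, -1, 0], [-0.4, -1, 0], [-0.4, -1, 0], [-0.2, -1, 0], [-0.1, -0.6, 0]], twist=[0, 0, 0, 0, 0])

```text
time: 15.92
tool_pos: [495.4, 351.6, 163.0]
tcp_rot: [3.141, 0.002, 0.075]
contact_force: [0.2, -0.8, -3.7]
grip_width: 39.9
finger_force: 30.0
```

arm_command(gripper=[32, 32, 32, 32, 32], dp=[[0, 0, 0.2], [0, 0, 0], [0, 0, 0], [0, 0, 0], [0, 0, 0]], twist=[0, 0, 0, 0, 0])

```text
time: 16.55
tool_pos: [497.7, 349.5, 159.3]
tcp_rot: [3.142, -0.0, 0.073]
contact_force: [0.6, 0.7, -2.9]
grip_width: 39.7
finger_force: 30.0
```

```bash
python3 go.py 495.3 374 20 4.2
python3 - <<'E'
from h import *
print(get_obs()['tool_pos'])
cv2.imwrite('pics/w3.png',capture('wrist')[:,:,::-1])
E
```

```text
t 16.55 pos [497.7 349.5 159.3] rpy [ 1.80e+02 -2.00e-02  4.17e+00] w 39.7 f 30.0 F [ 0.6  0.7 -2.9]
twist -0.01 dp [-0.03 -0.98  5.57]
[497.74122959 349.5001583  159.33265956]
```

View pics/w3.png

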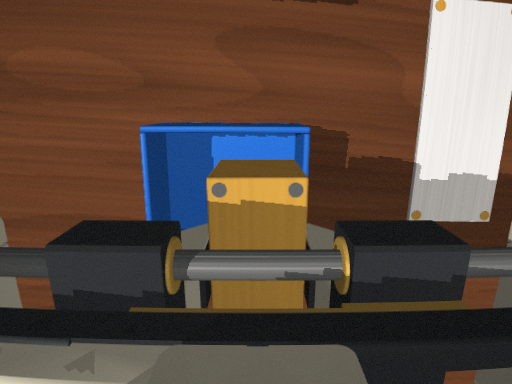

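The case's far rim runs from (142,128) to (310,128). I'll check its centre against the block's, which is still about 25 mm to the right in this view.

```bash
python3 - <<'E'
from h import *
print(ray('wrist',[(142,127),(310,126)],64).round(1))
E
python3 go.py 495.3 374 20 4.2
```

```text
[[543.3 441.6  64. ]
 [553.2 312.6  64. ]]
t 16.6 pos [497.7 349.6 159.3] rpy [ 1.80e+02 -1.00e-02  4.18e+00] w 39.8 f 30.0 F [-0.9 -0.1 -2.3]
twist -0.0 dp [-0.02 -0.98  5.57]
```

arm_command(gripper=[32, 32, 32, 32, 32], dp=[[0, -0.6, 0], [-0.05, -0.38, 0.3], [0, 0, 0.7], [0, 0, 0.8], [0, 0, 0.8]], twist=[0, 0, 0, 0, 0])

```text
time: 17.23
tool_pos: [493.9, 375.0, 92.9]
tcp_rot: [3.141, 0.0, 0.074]
contact_force: [0.3, 0.1, -3.5]
grip_width: 39.8
finger_force: 30.0
```

arm_command(gripper=[32, 32, 32, 32, 32], dp=[[0, 0, 0.8], [0, 0, 0.8], [0, 0, 0.6], [0, 0, 0.3], [0, 0, 0.1]], twist=[0, 0, 0, 0, 0])

```text
time: 17.85
tool_pos: [494.4, 374.4, 28.8]
tcp_rot: [3.141, 0.0, 0.073]
contact_force: [-0.2, -0.6, -2.5]
grip_width: 39.8
finger_force: 30.0
```

arm_command(gripper=[32, 32, 32, 32, 32], dp=[[0, 0, 0.15], [0, 0, 0.1], [0, 0, 0.07], [0, 0, 0], [0, 0, 0]], twist=[0, 0, 0, 0, 0])

```text
time: 18.48
tool_pos: [494.5, 374.2, 21.3]
tcp_rot: [-3.142, -0.0, 0.073]
contact_force: [1.3, -0.2, -3.5]
grip_width: 39.6
finger_force: 30.0
```

```bash
python3 go.py 495 374 19.3 4.2
```

```text
t 18.48 pos [494.5 374.2  21.3] rpy [-1.8e+02 -1.0e-02  4.2e+00] w 39.6 f 30.0 F [ 1.3 -0.2 -3.5]
twist -0.0 dp [0.02 0.01 0.08]
```

arm_command(gripper=[32, 32, 32, 48, 56], dp=[[0, 0, 0.08], [0, 0, 0], [0, 0, 0], [0, 0, 0], [0, 0, 0]], twist=[0, 0, 0, 0, 0])

```text
time: 19.1
tool_pos: [494.6, 374.3, 19.5]
tcp_rot: [-3.141, -0.0, 0.073]
contact_force: [-1.1, 0.6, -0.9]
grip_width: 53.5
finger_force: 0.0
```

arm_command(gripper=[60, 60, 60, 60, 60], dp=[[0, 0, 0], [0, 0, -0.2], [0, 0, -0.7], [0, 0, -1], [0, 0, -1]], twist=[0, 0, 0, 0, 0])

```text
time: 19.73
tool_pos: [494.7, 374.4, 93.8]
tcp_rot: [-3.141, -0.001, 0.073]
contact_force: [-0.2, 0.1, 0.3]
grip_width: 59.9
finger_force: 0.0
```

arm_command(gripper=[60, 60, 60, 75, 91], dp=[[0, 0, -1], [0, 0, -1], [0, 0, -0.8], [0.3, 0.5, -0.3], [0.3, 1, 0]], twist=[0, 0, 0, 0, 0])

```text
time: 20.35
tool_pos: [512.8, 337.6, 170.3]
tcp_rot: [-3.141, -0.002, 0.075]
contact_force: [0.5, 0.4, -0.5]
grip_width: 75.5
finger_force: 0.0
```

```bash
python3 go.py 600 -166 150 3.7
python3 - <<'E'
from h import *
im=capture('top'); crop(im,'t3.png',65,155,250,145,3)
E
```

```text
t 20.35 pos [512.8 337.6 170.3] rpy [-1.7997e+02 -1.1000e-01  4.2800e+00] w 75.5 f 0.0 F [ 0.5  0.4 -0.5]
twist 0.12 dp [ 2.18 20.33  0.81]
```

View pics/t3.png

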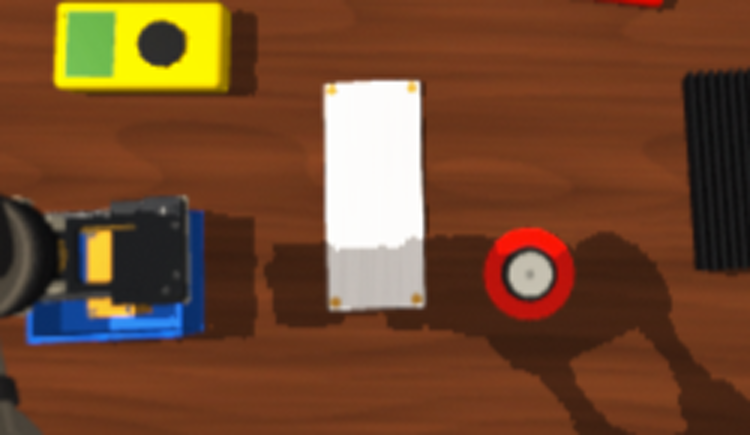

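The can stands centred on the coaster (at 530,273) and the filter is in the case. Next is the amplifier.

arm_command(gripper=[91, 91, 91, 91, 91], dp=[[0.1, 1, 0], [0.1, 1, 0], [0.1, 1, 0], [0.1, 1, 0], [0.1, 1, 0]], twist=[0.1, 0, 0, 0, 0])

```text
time: 21.02
tool_pos: [533.0, 212.4, 169.1]
tcp_rot: [3.141, 0.001, 0.064]
contact_force: [0.1, -0.3, -0.7]
grip_width: 91.1
finger_force: 0.0
```

arm_command(gripper=[91, 91, 91, 91, 91], dp=[[0.1, 1, 0], [0.1, 1, 0], [0.1, 1, 0], [0.1, 1, 0], [0.1, 1, 0]], twist=[0, 0, 0, 0, 0])

```text
time: 21.65
tool_pos: [553.4, 88.5, 169.1]
tcp_rot: [3.141, 0.001, 0.064]
contact_force: [0.8, 0.0, -1.2]
grip_width: 91.0
finger_force: 0.0
```

arm_command(gripper=[91, 91, 91, 91, 91], dp=[[0.1, 1, 0], [0.1, 1, 0], [0.1, 1, 0], [0.1, 1, 0], [0.1, 1, 0]], twist=[0, 0, 0, 0, 0])

```text
time: 22.28
tool_pos: [573.8, -35.5, 169.1]
tcp_rot: [3.141, 0.001, 0.064]
contact_force: [0.4, -0.5, -0.9]
grip_width: 90.9
finger_force: 0.0
```

arm_command(gripper=[91, 91, 91, 91, 91], dp=[[0.1, 1, 0], [0.1, 1, 0.2], [0.1, 1, 0.3], [0.1, 0.6, 0.2], [0.1, 0.2, 0.1]], twist=[0, 0, 0, 0, 0])

```text
time: 22.9
tool_pos: [592.4, -128.8, 148.8]
tcp_rot: [-3.141, 0.001, 0.063]
contact_force: [-0.1, -0.2, -0.1]
grip_width: 91.1
finger_force: 0.0
```

arm_command(gripper=[91, 91, 91, 91, 91], dp=[[0, 0, 0], [0, 0, 0], [0, 0, 0], [0, 0, 0], [0, 0, 0]], twist=[0, 0, 0, 0, 0])

```text
time: 23.52
tool_pos: [592.6, -127.7, 149.3]
tcp_rot: [3.141, -0.0, 0.065]
contact_force: [-0.4, 0.2, 0.8]
grip_width: 90.9
finger_force: 0.0
```

```bash
python3 go.py 600 -166 12 3.7
python3 - <<'E'
from h import *
print(get_obs()['tool_pos'])
cv2.imwrite('pics/w4.png',capture('wrist')[:,:,::-1])
E
```

```text
t 23.52 pos [ 592.6 -127.7  149.3] rpy [ 1.7999e+02 -1.0000e-02  3.7200e+00] w 90.9 f 0.0 F [-0.4  0.2  0.8]
twist 0.0 dp [0.2  1.55 5.49]
[ 592.61121915 -127.67576784  149.31147652]
```

View pics/w4.png

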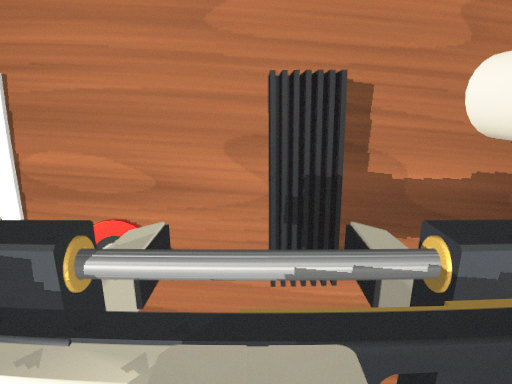

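The amplifier's far top edge runs from (270,72) to (347,71).

Run:
```python
from h import *
p=ray('wrist',[(270,72),(347,71)],50);print(p.round(1)); a=np.radians(3.7);print(p.mean(0)[:2]-90*np.array([np.cos(a),np.sin(a)]))
```

```text
[[ 685.6 -131.8   50. ]
 [ 690.6 -189.8   50. ]]
[ 598.25259366 -166.62118894]
```

arm_command(gripper=[91, 91, 91, 91, 91], dp=[[0.16, 0.6, 0], [0, 0.7, 0], [0, 0.26, 0.3], [0, 0, 0.8], [0, 0, 0.8]], twist=[0, 0, 0, 0, 0])

```text
time: 24.2
tool_pos: [598.8, -167.2, 100.6]
tcp_rot: [-3.141, 0.0, 0.064]
contact_force: [0.1, -0.8, -0.9]
grip_width: 91.0
finger_force: 0.0
```

arm_command(gripper=[91, 91, 91, 91, 91], dp=[[0, 0, 0.8], [0, 0, 0.8], [0, 0, 0.8], [0, 0, 0.7], [0, 0, 0.4]], twist=[0, 0, 0, 0, 0])

```text
time: 24.82
tool_pos: [598.5, -166.6, 12.8]
tcp_rot: [-3.141, 0.001, 0.064]
contact_force: [0.1, 0.2, 0.7]
grip_width: 90.8
finger_force: 0.0
```

arm_command(gripper=[91, 91, 75, 60, 50], dp=[[0, 0, 0], [0, 0, 0], [0, 0, 0], [0, 0, 0], [0, 0, 0]], twist=[0, 0, 0, 0, 0])

```text
time: 25.45
tool_pos: [599.2, -166.6, 14.5]
tcp_rot: [3.141, -0.0, 0.065]
contact_force: [0.2, 0.7, 1.5]
grip_width: 65.6
finger_force: 0.0
```

arm_command(gripper=[50, 50, 50, 50, 50], dp=[[0, 0, 0], [0, 0, 0], [0, 0, 0], [0, 0, 0], [0, 0, 0]], twist=[0, 0, 0, 0, 0])

```text
time: 26.08
tool_pos: [599.2, -166.7, 14.4]
tcp_rot: [3.141, -0.0, 0.065]
contact_force: [0.1, -1.9, 1.9]
grip_width: 58.0
finger_force: 30.0
```

```bash
python3 go.py 572.8 154.3 18 3.5
```

```text
t 26.07 pos [ 599.2 -166.7   14.4] rpy [ 1.7998e+02 -1.0000e-02  3.7000e+00] w 58.0 f 30.0 F [ 0.1 -1.9  1.9]
twist 0.04 dp [ -0.27 -12.88  -0.15]
```

arm_command(gripper=[50, 50, 50, 50, 50], dp=[[0, 0, -0.4], [0, 0, -0.7], [0, 0, -0.9], [0, 0, -0.9], [0, 0, -0.9]], twist=[0, 0, 0, 0, 0])

```text
time: 26.7
tool_pos: [598.8, -166.3, 110.4]
tcp_rot: [-3.141, 0.0, 0.065]
contact_force: [1.2, 0.4, -7.2]
grip_width: 58.0
finger_force: 29.9
```

arm_command(gripper=[50, 50, 50, 50, 50], dp=[[0, -0.3, -0.6], [0, -0.7, 0], [0, -0.9, 0], [0, -0.9, 0], [0, -0.9, 0]], twist=[0, 0, 0, 0, 0])

```text
time: 27.32
tool_pos: [592.6, -72.0, 123.5]
tcp_rot: [-3.141, 0.001, 0.065]
contact_force: [-0.1, 0.2, -8.5]
grip_width: 57.5
finger_force: 29.9
```

arm_command(gripper=[50, 50, 50, 50, 50], dp=[[0, -0.9, 0], [0, -0.9, 0], [0, -0.9, 0], [0, -0.9, 0], [0, -0.9, 0]], twist=[0.04, 0, 0, 0, 0])

```text
time: 27.95
tool_pos: [585.9, 39.8, 124.1]
tcp_rot: [3.142, 0.0, 0.062]
contact_force: [0.6, -0.0, -9.0]
grip_width: 57.9
finger_force: 29.9
```

arm_command(gripper=[50, 50, 50, 50, 50], dp=[[-0.1, -0.9, 0], [-0.1, -0.9, 0], [-0.1, -0.9, 0], [0, -0.9, 0], [0, -0.7, 0]], twist=[0, 0, 0, 0, 0])

```text
time: 28.58
tool_pos: [571.7, 146.6, 124.1]
tcp_rot: [3.142, 0.0, 0.062]
contact_force: [0.7, 0.1, -8.2]
grip_width: 58.0
finger_force: 29.9
```

arm_command(gripper=[50, 50, 50, 50, 50], dp=[[0, -0.4, 0], [0, 0, 0], [0, 0, 0], [0, 0, 0], [0, 0, 0]], twist=[0, 0, 0, 0, 0])

```text
time: 29.2
tool_pos: [571.6, 154.3, 124.2]
tcp_rot: [3.141, -0.0, 0.06]
contact_force: [0.4, 0.9, -8.1]
grip_width: 57.8
finger_force: 29.9
```

```bash
python3 go.py 572.8 154.3 20.4 3.5
python3 - <<'E'
from h import *
print(get_obs()['tool_pos'])
cv2.imwrite('pics/w5.png',capture('wrist')[:,:,::-1])
E
```

```text
t 29.2 pos [571.6 154.3 124.2] rpy [179.99  -0.     3.46] w 57.8 f 29.9 F [ 0.4  0.9 -8.1]
twist -0.01 dp [0.05 0.   4.15]
[571.63163    154.33645405 124.18957903]
```

View pics/w5.png

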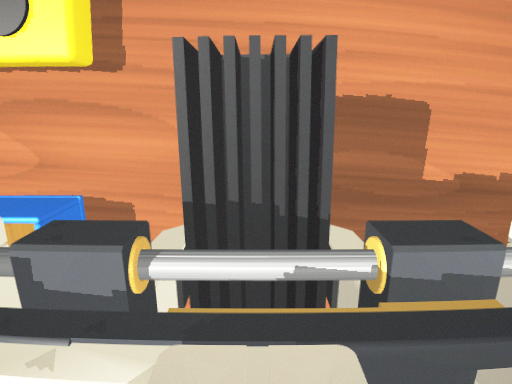

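The amplifier hangs straight in the gripper above the plate, so I'll lower it.

arm_command(gripper=[50, 50, 50, 50, 50], dp=[[0.05, 0, 0.4], [0, 0, 0.7], [0, 0, 0.8], [0, 0, 0.7], [0, 0, 0.6]], twist=[0, 0, 0, 0, 0])

```text
time: 29.88
tool_pos: [572.6, 154.9, 42.9]
tcp_rot: [3.141, 0.001, 0.061]
contact_force: [0.5, -0.6, -7.6]
grip_width: 58.2
finger_force: 29.9
```

arm_command(gripper=[50, 50, 50, 50, 50], dp=[[0, 0, 0.4], [0, 0, 0.25], [0, 0, 0.15], [0, 0, 0.07], [0, 0, 0]], twist=[0, 0, 0, 0, 0])

```text
time: 30.5
tool_pos: [572.9, 155.0, 22.7]
tcp_rot: [3.142, -0.0, 0.061]
contact_force: [0.7, 0.1, -7.6]
grip_width: 58.2
finger_force: 29.9
```

```bash
python3 go.py 572.8 154.3 20.4 3.5
```

```text
t 30.5 pos [572.9 155.   22.7] rpy [ 1.8e+02 -3.0e-02  3.5e+00] w 58.2 f 29.9 F [ 0.7  0.1 -7.6]
twist -0.0 dp [-0.01  0.03  0.09]
```

arm_command(gripper=[50, 50, 50, 65, 75], dp=[[0, 0.02, 0.09], [0, 0, 0], [0, 0, 0], [0, 0, 0], [0, 0, 0]], twist=[0, 0, 0, 0, 0])

```text
time: 31.12
tool_pos: [573.7, 154.6, 21.2]
tcp_rot: [-3.141, -0.002, 0.061]
contact_force: [-0.0, 0.5, 0.3]
grip_width: 70.8
finger_force: 0.0
```

arm_command(gripper=[91, 91, 91, 91, 91], dp=[[0, 0, 0], [0, 0, -0.3], [0, 0, -0.7], [0, 0, -1], [0, 0, -1]], twist=[0, 0, 0, 0, 0])

```text
time: 31.75
tool_pos: [573.1, 154.5, 97.3]
tcp_rot: [3.142, -0.001, 0.061]
contact_force: [0.3, -0.7, 0.3]
grip_width: 90.9
finger_force: 0.0
```

arm_command(gripper=[91, 91, 91, 91, 91], dp=[[0, 0, -1], [0, 0, -1], [0, 0.5, -0.5], [0, 1, 0], [0, 1, 0]], twist=[0, 0, 0, 0, 0])

```text
time: 32.38
tool_pos: [576.5, 90.8, 158.2]
tcp_rot: [3.141, -0.0, 0.061]
contact_force: [-0.3, 0.7, -1.3]
grip_width: 91.1
finger_force: 0.0
```

```bash
python3 go.py 451.5 -387 110 10
```

```text
t 32.38 pos [576.5  90.8 158.2] rpy [ 1.7998e+02 -1.0000e-02  3.5200e+00] w 91.1 f 0.0 F [-0.3  0.7 -1.3]
twist -1.3 dp [-8.24 17.95  1.93]
```

arm_command(gripper=[91, 91, 91, 91, 91], dp=[[0, 0, 0], [0, 0.4, 0], [-0.4, 0.9, 0], [-0.4, 0.9, 0], [-0.4, 0.9, 0]], twist=[-0.7, -0.6, 0, 0, 0])

```text
time: 33.0
tool_pos: [559.5, 9.0, 157.9]
tcp_rot: [3.141, 0.0, 0.174]
contact_force: [-0.9, -0.7, 0.1]
grip_width: 90.8
finger_force: 0.0
```

arm_command(gripper=[91, 91, 91, 91, 91], dp=[[-0.4, 1, 0], [-0.4, 1, 0], [-0.4, 1, 0], [-0.4, 1, 0], [-0.4, 1, 0]], twist=[0, 0, 0, 0, 0])

```text
time: 33.62
tool_pos: [531.8, -122.9, 157.9]
tcp_rot: [3.141, 0.0, 0.174]
contact_force: [0.4, 0.3, 0.1]
grip_width: 90.9
finger_force: 0.0
```

arm_command(gripper=[91, 91, 91, 91, 91], dp=[[-0.5, 1, 0], [-0.5, 1, 0], [-0.5, 1, 0], [-0.5, 1, 0], [-0.5, 1, 0]], twist=[0, 0, 0, 0, 0])

```text
time: 34.25
tool_pos: [491.7, -256.7, 157.9]
tcp_rot: [3.141, 0.0, 0.174]
contact_force: [-0.3, 0.1, 0.2]
grip_width: 91.3
finger_force: 0.0
```

arm_command(gripper=[91, 91, 91, 91, 91], dp=[[-0.5, 1, 0], [-0.5, 1, 0], [-0.5, 0.5, 0], [-0.5, 0, 0], [0, 0, 0]], twist=[0, 0, 0, 0, 0])

```text
time: 34.88
tool_pos: [453.2, -324.9, 157.8]
tcp_rot: [-3.141, 0.0, 0.174]
contact_force: [0.0, 0.7, 0.5]
grip_width: 91.2
finger_force: 0.0
```

arm_command(gripper=[91, 91, 91, 91, 91], dp=[[0, 0, 0], [0, 0, 0], [0, 0, 0], [0, 0, 0], [0, 0, 0]], twist=[0, 0, 0, 0, 0])

```text
time: 35.5
tool_pos: [454.3, -325.4, 157.7]
tcp_rot: [3.142, 0.0, 0.175]
contact_force: [-0.4, 1.1, 0.2]
grip_width: 91.1
finger_force: 0.0
```

```bash
python3 go.py 451.5 -387 10 10
python3 - <<'E'
from h import *
print(get_obs()['tool_pos'])
cv2.imwrite('pics/w6.png',capture('wrist')[:,:,::-1])
E
```

```text
t 35.5 pos [ 454.3 -325.4  157.7] rpy [180.     0.    10.01] w 91.1 f 0.0 F [-0.4  1.1  0.2]
twist 0.0 dp [-0.54  2.41  5.91]
[ 454.31454488 -325.44003277  157.69076575]
```

View pics/w6.png

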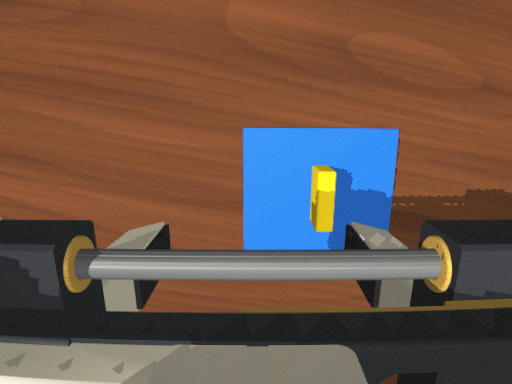

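The lid is square to the tool, with its far edge running from (243,128) to (398,129).

Run:
```python
from h import *
p=ray('wrist',[(243,128),(398,129)],6);print(p.round(1)); v=p[1]-p[0]; a=np.arctan2(v[0],-v[1]);print(np.degrees(a),np.linalg.norm(v),p.mean(0)[:2]-63*np.array([np.cos(a),np.sin(a)]))
```

```text
[[ 499.2 -304.4    6. ]
 [ 524.7 -448.9    6. ]]
10.002685126333242 146.75032485060106 [ 449.93494089 -387.5884056 ]
```

arm_command(gripper=[91, 91, 91, 91, 91], dp=[[-0.3, 0.8, 0], [-0.27, 0.8, 0], [0, 0.6, 0.3], [0, 0.22, 0.7], [0, 0, 0.8]], twist=[0, 0, 0, 0, 0])

```text
time: 36.17
tool_pos: [450.5, -387.9, 110.9]
tcp_rot: [-3.141, 0.0, 0.174]
contact_force: [-0.2, -0.2, -0.5]
grip_width: 90.8
finger_force: 0.0
```

arm_command(gripper=[91, 91, 91, 80, 70], dp=[[0, 0, 0.9], [0, 0, 0.9], [0, 0, 0.9], [0, 0, 0.7], [0, 0, 0.4]], twist=[0, 0, 0, 0, 0])

```text
time: 36.8
tool_pos: [450.3, -387.0, 16.0]
tcp_rot: [-3.14, 0.001, 0.175]
contact_force: [0.3, -1.3, 0.4]
grip_width: 75.5
finger_force: 0.0
```

arm_command(gripper=[60, 50, 40, 30, 20], dp=[[0, 0, 0.2], [0, 0, 0], [0, 0, 0], [0, 0, 0], [0, 0, 0]], twist=[0, 0, 0, 0, 0])

```text
time: 37.42
tool_pos: [450.8, -387.7, 13.1]
tcp_rot: [3.141, -0.0, 0.174]
contact_force: [0.3, -0.1, 0.5]
grip_width: 25.6
finger_force: 0.0
```

arm_command(gripper=[8, 8, 8, 8, 8], dp=[[0, 0, 0], [0, 0, 0], [0, 0, 0], [0, 0, 0], [0, 0, 0]], twist=[0, 0, 0, 0, 0])

```text
time: 38.05
tool_pos: [450.8, -387.6, 12.9]
tcp_rot: [3.141, -0.0, 0.175]
contact_force: [-0.7, 1.1, 2.5]
grip_width: 15.6
finger_force: 30.0
```

```bash
python3 go.py 450.7 -387.3 10 10
```

```text
t 38.05 pos [ 450.8 -387.6   12.9] rpy [ 1.7999e+02 -1.0000e-02  1.0000e+01] w 15.6 f 30.0 F [-0.7  1.1  2.5]
twist 0.0 dp [-0.   -0.01  0.12]
```

arm_command(gripper=[8, 8, 8, 8, 8], dp=[[0, 0, -0.4], [0, 0, -0.7], [0, 0, -0.9], [0, 0, -0.9], [0, 0, -0.9]], twist=[0, 0, 0, 0, 0])

```text
time: 38.67
tool_pos: [450.8, -387.7, 109.7]
tcp_rot: [3.141, -0.001, 0.175]
contact_force: [-0.2, 0.3, -3.0]
grip_width: 15.6
finger_force: 30.0
```

arm_command(gripper=[8, 8, 8, 8, 8], dp=[[0, 0, -0.9], [0, 0, -0.9], [0, -0.3, -0.4], [0.1, -0.7, 0], [0.1, -0.9, 0]], twist=[0.4, 0.4, 0.36, 0, 0])

```text
time: 39.3
tool_pos: [451.8, -338.6, 162.7]
tcp_rot: [-3.141, 0.0, 0.074]
contact_force: [0.4, 0.4, -2.0]
grip_width: 16.2
finger_force: 30.0
```

arm_command(gripper=[8, 8, 8, 8, 8], dp=[[0.2, -1, 0], [0.2, -1, 0], [0.2, -1, 0], [0.2, -1, 0], [0.2, -1, 0]], twist=[0, 0, 0, 0, 0])

```text
time: 39.92
tool_pos: [467.7, -211.2, 162.6]
tcp_rot: [-3.141, 0.0, 0.074]
contact_force: [-1.0, -0.8, -1.6]
grip_width: 15.6
finger_force: 30.0
```

arm_command(gripper=[8, 8, 8, 8, 8], dp=[[0.2, -1, 0], [0.2, -1, 0], [0.2, -1, 0], [0.2, -1, 0], [0.2, -1, 0]], twist=[0, 0, 0, 0, 0])

```text
time: 40.55
tool_pos: [483.1, -84.8, 162.6]
tcp_rot: [-3.141, 0.0, 0.074]
contact_force: [-0.7, 0.1, -1.9]
grip_width: 15.8
finger_force: 30.0
```

arm_command(gripper=[8, 8, 8, 8, 8], dp=[[0.2, -1, 0], [0.2, -1, 0], [0.2, -1, 0], [0.2, -1, 0], [0.2, -1, 0]], twist=[0, 0, 0, 0, 0])

```text
time: 41.18
tool_pos: [498.6, 41.5, 162.6]
tcp_rot: [-3.141, 0.0, 0.074]
contact_force: [0.9, -1.1, -2.1]
grip_width: 15.6
finger_force: 30.0
```

arm_command(gripper=[8, 8, 8, 8, 8], dp=[[0.2, -1, 0], [0.2, -1, 0], [0.2, -1, 0], [0.1, -1, 0], [0, -1, 0]], twist=[0, 0, 0, 0, 0])

```text
time: 41.8
tool_pos: [506.7, 167.3, 162.5]
tcp_rot: [-3.142, 0.0, 0.074]
contact_force: [-0.2, -0.3, -1.4]
grip_width: 15.9
finger_force: 30.0
```

arm_command(gripper=[8, 8, 8, 8, 8], dp=[[0, -1, 0], [0, -1, 0], [0, -1, 0], [0, -1, 0], [0, -0.8, 0]], twist=[0, 0, 0, 0, 0])

```text
time: 42.42
tool_pos: [497.7, 286.9, 162.5]
tcp_rot: [3.141, 0.001, 0.075]
contact_force: [-0.2, 0.2, -1.5]
grip_width: 15.6
finger_force: 30.0
```

```bash
python3 go.py 495 374 77 4.2
```

```text
t 42.42 pos [497.7 286.9 162.5] rpy [1.7999e+02 4.0000e-02 4.2800e+00] w 15.6 f 30.0 F [-0.2  0.2 -1.5]
twist 0.02 dp [ 0.15 -3.48  3.42]
```

arm_command(gripper=[8, 8, 8, 8, 8], dp=[[0.1, -1, 0], [0, -1, 0], [0, -0.8, 0], [0, -0.4, 0], [0, 0, 0]], twist=[0, 0, 0, 0, 0])

```text
time: 43.05
tool_pos: [495.2, 365.6, 162.5]
tcp_rot: [3.141, 0.0, 0.074]
contact_force: [0.2, -0.4, -2.7]
grip_width: 16.0
finger_force: 30.0
```

arm_command(gripper=[8, 8, 8, 8, 8], dp=[[0, 0, 0.5], [0, 0, 0.7], [0, 0, 0.7], [0, 0, 0.4], [0, 0, 0]], twist=[0, 0, 0, 0, 0])

```text
time: 43.68
tool_pos: [495.1, 364.5, 104.2]
tcp_rot: [3.141, 0.002, 0.073]
contact_force: [0.1, -0.4, -1.6]
grip_width: 15.8
finger_force: 30.0
```

```bash
python3 go.py 495 374 77 4.2
python3 - <<'E'
from h import *
print(get_obs()['tool_pos'])
cv2.imwrite('pics/w7.png',capture('wrist')[:,:,::-1])
E
```

```text
t 43.67 pos [495.1 364.5 104.2] rpy [1.7994e+02 1.0000e-01 4.1600e+00] w 15.8 f 30.0 F [ 0.1 -0.4 -1.6]
twist -0.01 dp [ 0.02 -0.38  1.09]
[495.14467475 364.4980123  104.16460374]
```

View pics/w7.png

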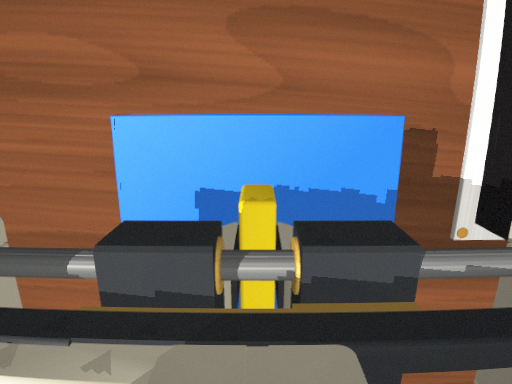

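The lid hangs square, with its far edge running from (111,116) to (404,116). I'll work out the offset in the grip.

```bash
python3 - <<'E'
from h import *
o=get_obs()
p=ray('wrist',[(111,116),(404,116)],o['tool_pos'][2]-6.9,o);v=p[1]-p[0]; a=np.arctan2(v[0],-v[1]);print(np.degrees(a),np.linalg.norm(v),p.mean(0)[:2]-63*np.array([np.cos(a),np.sin(a)]))
E
python3 go.py 495 374 77 4.2
```

```text
4.2253299668558215 147.3295847730233 [494.92396429 364.07857809]
t 43.73 pos [495.6 364.9 105. ] rpy [1.7998e+02 2.0000e-02 4.1700e+00] w 15.8 f 30.0 F [ 0.1 -0.7 -1. ]
twist -0.01 dp [ 0.   -0.37  1.12]
```

Centred in the grip, so I'll lower the lid onto the rim.

arm_command(gripper=[8, 8, 8, 8, 8], dp=[[0, -0.37, 0.1], [0, 0, 0.4], [0, 0, 0.3], [0, 0, 0.15], [0, 0, 0]], twist=[0, 0, 0, 0, 0])

```text
time: 44.35
tool_pos: [494.6, 374.2, 80.9]
tcp_rot: [3.141, 0.001, 0.073]
contact_force: [-0.8, 0.4, -1.8]
grip_width: 15.9
finger_force: 30.0
```

arm_command(gripper=[8, 8, 8, 8, 8], dp=[[0, 0, 0.06], [0, 0, 0.05], [0, 0, 0.04], [0, 0, 0], [0, 0, 0]], twist=[0, 0, 0, 0, 0])

```text
time: 44.98
tool_pos: [494.8, 374.5, 77.7]
tcp_rot: [3.142, -0.0, 0.073]
contact_force: [0.7, -0.0, -2.3]
grip_width: 15.8
finger_force: 30.0
```

```bash
python3 go.py 495 374 77 4.2
```

```text
t 44.98 pos [494.8 374.5  77.7] rpy [ 1.8e+02 -1.0e-02  4.2e+00] w 15.8 f 30.0 F [ 0.7 -0.  -2.3]
twist -0.0 dp [0.01 0.02 0.03]
```

arm_command(gripper=[8, 8, 8, 22, 30], dp=[[0, 0, 0.03], [0, 0, 0], [0, 0, 0], [0, 0, 0], [0, 0, 0]], twist=[0, 0, 0, 0, 0])

```text
time: 45.6
tool_pos: [494.9, 374.5, 77.2]
tcp_rot: [-3.141, -0.001, 0.073]
contact_force: [0.4, 0.2, -0.6]
grip_width: 27.1
finger_force: 0.0
```

arm_command(gripper=[40, 50, 60, 60, 60], dp=[[0, 0, 0], [0, 0, -0.3], [0, 0, -0.7], [0, 0, -1], [0, 0, -1]], twist=[0, 0, 0, 0, 0])

```text
time: 46.22
tool_pos: [495.0, 374.6, 154.2]
tcp_rot: [-3.141, -0.001, 0.073]
contact_force: [0.8, 0.3, -0.9]
grip_width: 59.9
finger_force: 0.0
```

arm_command(gripper=[60, 60, 60, 60, 60], dp=[[-0.5, 0, -0.8], [-1, 0, 0], [-1, 0, 0], [-1, 0, 0], [-1, 0, 0]], twist=[0, 0, 0, 0, 0])

```text
time: 46.85
tool_pos: [381.0, 366.0, 172.7]
tcp_rot: [-3.141, -0.0, 0.074]
contact_force: [-0.3, -0.5, -0.1]
grip_width: 60.1
finger_force: 0.0
```

arm_command(gripper=[60, 60, 60, 60, 60], dp=[[-0.5, 0, 0], [0, 0, 0], [0, 0, 0], [0, 0, 0], [0, 0, 0]], twist=[0, 0, 0, 0, 0])

```text
time: 47.48
tool_pos: [370.5, 365.2, 171.7]
tcp_rot: [3.141, 0.0, 0.073]
contact_force: [0.2, 0.2, -0.9]
grip_width: 60.0
finger_force: 0.0
```

```bash
python3 go.py 495 374 77 4.2
python3 - <<'E'
from h import *
im=capture('top'); crop(im,'t4.png',65,170,200,110,4)
E
```

```text
t 47.48 pos [370.5 365.2 171.7] rpy [1.7998e+02 1.0000e-02 4.1700e+00] w 60.0 f 0.0 F [ 0.2  0.2 -0.9]
twist -0.01 dp [4.99 0.01 3.79]
```

View pics/t4.png

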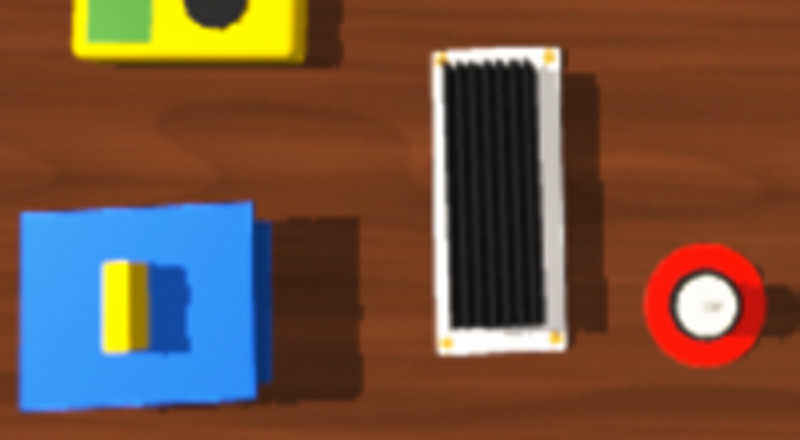

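The lid, can and amplifier are all seated. I'll check the numbers: amplifier top corners at (443,63), (531,61), (541,325), (450,328); lid corners at (19,212), (252,202), (255,399), (19,411); can top at (708,304).

Run:
```python
from h import *
T=lambda p,z: ray('top',(np.array(p)+.5)/4-.5+(65,170),z)
print('amp',rect(T([(443,63),(531,61),(541,325),(450,328)],56)),'want 572.8 154.3 3.5')
print('lid',rect(T([(19,212),(252,202),(255,399),(19,411)],70)),'want 495 374 94.2')
print('can',T([(708,304)],66),'want 502.4 9.1')
```

```text
amp (array([574.2, 152.5]), array([ 59. , 175.3]), np.float64(4.1)) want 572.8 154.3 3.5
lid (array([496.5, 374.4]), array([148.8, 126.4]), np.float64(93.8)) want 495 374 94.2
can [[504.33121266   7.4212716   66.        ]] want 502.4 9.1
```

All are well within tolerance, so I'm handing the job in.

```bash
python3 -c "
from plant import *
print(close_job())"
```

```text
the job is handed in; nothing more can be done
None
```

The job is handed in at about 47 s: by my last top-camera check the can, lid and amplifier sit within about 3 mm of their targets, the filter block was set on the case floor at its centre before closing, and the bystanders were not touched; no verdict came back.

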